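# Index the carousel and hang a slotted board carrier on its free pin

### The arm

A 7-joint arm with a two-finger parallel gripper is mounted at the origin on the work surface. World frame = base frame: x ahead of the robot, y to its left, z up, the work surface at z = 0. Lengths are in mm, angles in rad, forces in N, time in s.
With the tool pointing down it reaches from about 400 to 875 mm from the base axis. Payload 4.4 kg.
Tool frame: the origin (TCP) lies on the mounting face of the last link; the fingertips stand 173 mm ahead of it and the grasp point (between the pads) lies 155 mm ahead of it; z points along the fingers, y is the line along which they close (so a half turn about z gives the same grasp; the last joint's range is limited). The gripper opens to 85 mm and grips with 20 to 120 N. Pads are 22 mm wide; open, the fingers measure 114 mm over their backs; the gripper's body (76 mm by 85 mm) begins 54 mm behind the grasp point. The pads swing forward as they close: fully open they stand 13 mm farther back than shut.
Start: joints at [-0.066, 0.628, 0.038, 1.517, -0.027, 0.996, -0.02], TCP at [650.012, 0.021, 404.713] pointing down, gripper open.
Joint ranges: [-3.06, 3.06], [-0.37, 2.12], [-1.25, 1.32], [0.18, 2.47], [-1.1, 4.24], [0.23, 1.98], [-2.94, 2.94]. Speed limits (rad/s): [2.57, 2.57, 3.14, 3.14, 3.14, 3.14, 3.14].

### API

Orientations are given as [roll, pitch, yaw] about the fixed x, y, z axes, in that order (R = Rz(yaw) Ry(pitch) Rx(roll)).
In Python, from cell import * gives the robot as it stands. The module is installed in compiled form; this text tells all that it offers.
- The arm moves only by the tool jog_arm, never from a script. Its argument "steps" is a list of rows, each a list of 7 numbers: the opening, from -1 (shut) to 1 (fully open), so that 0 is half open, then the shift along the tool's x, y, z as a fraction of full scale, then the turn, a rotation vector about the tool's x, y, z as a fraction of full scale. A call has 1 to 10 rows; each row shifts and turns the commanded pose from where the row before left it, along the tool's axes as they then stand; what a row does not reach is not made up. Full scale, the value 1, is 500 mm for a shift and 2 rad for a turn. A row lasts 1/8 s, in which the tool goes at most 62.5 mm and 10.7 degrees, less where a joint would pass 70% of its speed; a pose out of reach is approached as far as the arm can. A call with a number of a shift or a turn outside -1 to 1 is refused whole. A call with a gripper value outside its range is refused whole. The fingers move at their own pace and stop on an object; the grip force is fixed at half the most. Time passes only in rows, so rows that do not move let the fingers close. It gives the time, the measured TCP pose, the force, the opening and the grip force at its end, in the units of the state.
- read_state(): the state, without advancing time (a new reading comes with each control period).
- get_image(name): name is "scene" or "side" or "wrist"; returns a dict with "pixels" (384x512x3 uint8, red, green, blue), "depth" (384x512 float32, mm along the optical axis (not along the pixel's ray), 0 where there is no reading), "vertical_fov" (degrees; the focal length in pixels is half the picture's height over the tangent of half this angle, whatever the lens; pixels are square), "cx", "cy" (the principal point, pixels), "k1" (the pictures are not rectified: a ray, as slopes to the right and down, at radius r is drawn at 1 + k1 r^2 times it, then the intrinsics apply), "R" (3x3) and "t" (3): a world point X has camera coordinates R X + t. Camera axes: x right, y down, z forward; pixel columns grow to the right and rows downward; lengths in mm; the calibration is good to about 2 mm. A picture is of the moment at which its call begins.
- finish_job(): hands the job in; it is judged then, once.
The state is a dict: "clock": time; "qpos": joint angles; "qd": joint speeds; "tau": joint torques, N m; "eef_pos": TCP position; "tool_rot": TCP orientation; "force": force on the tool from outside, world axes, zero at the start; "torque": the same for the moment, N m; "width": finger opening in mm; "gripper_force": force on a finger pad.
Only numpy, scipy, OpenCV 4.12 (cv2) and the standard library are available. Lean on these libraries where they do the work, as an engineer would, in place of code of your own. Each camera call takes 0.05 s, during which the arm holds its last target. There are 200 camera calls.

### The job

First push the carousel one stop anticlockwise (seen from above) so that its free pin clicks home at the green loading mark, not past it. Then lift the orange-tabbed carrier out of the black rack, stand it on the blue mat and let go to change your grip (the rack leaves only its lower side edges free, and fingers there would block the slot; its tab does not), and hang it on the free pin by its slot: slide it sideways over the pin and let it down until the pin sits in the notch. Keep the carrier upright throughout and leave the solder spool, flux jar and screwdriver where they are.

Things in the scene. Friction and masses are not known exactly. Their poses are not given: they have to be found in the camera images.
- turntable (a joint): Turntable angle, rad, growing anticlockwise seen from above. Spring detents 90 degrees apart: it starts within about 0.15 of the one at 0 and must go to the next, at 1.571 (others at -1.571, 3.142). Pushing at a post takes 3 to 6 N; past half-way (0.785) the spring pulls it on into the next detent, where it settles within a second.
- carousel: Fixed grey base of the carousel. Origin on the bench, on the turntable's upright axis; the loading side lies along its own -x. On it turns a white disc 284 mm in diameter, its top 32 mm above the bench, with a central column 36 mm (cap 44 mm) in diameter, 128 mm high. Three of its four pins carry blue-tabbed carriers, fixed, tops 138 mm above the bench, 64 mm from the axis.
- load_mark (a point): Centre of the green mark (24 x 36 mm) on the carousel's base, 155 mm from the turntable's axis: the loading position, to which the free pin must point.
- free_pin (a point): Point on the axis of the one free pin, 64 mm from the turntable's axis, 92 mm above the bench. y points outward along the pin, z up. Level steel pin, 8 mm in diameter, clear from 18 to 93 mm off the turntable's axis, ending in a brass head 16 mm in diameter. Four pins, 90 degrees apart; this one starts a quarter turn short of the loading mark, to the robot's left.
- push_post (a point): Top centre, 140 mm above the bench, of the upright black push post that starts between the free pin and the loading mark: 12 mm in diameter, 108 mm tall, 125 mm from the turntable's axis. It turns with the disc. Four such posts stand half-way between the pins.
- carrier_center (a point): Middle of the loose carrier, half-way up its 84 mm. x normal to the plate, y along its width, z up. Plate 8 mm thick: lower part 56 mm wide, 46 mm high; above it an orange tab, centred, 24 mm wide, 38 mm high. It stands on a foot 18 mm (x) by 56 mm, 10 mm high. 0.09 to 0.18 kg, balanced to hang upright. Its slot: see carrier_seat.
- carrier_seat (a point): Where the pin's axis lies once the carrier is hung: 4 mm below carrier_center, same axes. The slot, 12 mm high, 4 to 16 mm below this point, is open at the carrier's +y edge (28 mm from the middle; the shoulder over it is painted yellow) and runs level to 6 mm past the middle. There a notch 12 mm wide, centred on the carrier, rises; its top is 4 mm above this point.
- rack: Fixed black rack in which the carrier stands centred, x and y axes alike. Origin under its centre; foot plate 64 x 80 mm, 6 mm thick (the carrier stands on it). Two guards 40 mm wide (y), tops 86 mm above the bench, 21 mm apart (x), stand close to the carrier's faces, so only the side edges of its lower part can be gripped. It lifts straight out.
- mat: Fixed blue mat 150 x 130 mm (its x, y), 3 mm thick; origin under its centre.
- spool_mid (a point): Bystander: centre of a solder spool standing on the bench, 48 mm in diameter, 35 mm high.
- flux_mid (a point): Bystander: centre of a flux jar, 34 mm in diameter, 55 mm high.
- driver_grip (a point): Bystander: red-handled screwdriver, 130 mm long, lying on the bench; a point in its handle.
Mind the look-alikes: they are no part of the job. There is more than one size of the mat; the job needs the smaller.

How it is judged (in metres and radians):
On the way, in this order (a step that is already met when the one before it is completed fails the run):
1. the turntable rests in the next detent, free pin at the loading mark (value of joint turntable between 1.491 and 1.651 rad and velocity of joint turntable between -0.1 and 0.1 rad/s), for 0.2 s.
2. the carrier stands upright on the mat, let go (x of carrier_center in the frame of mat between -0.075 and 0.075 m and y of carrier_center in the frame of mat between -0.065 and 0.065 m and z of carrier_center in the frame of mat between 0.041 and 0.048 m and angle between carrier_center's own z axis and vertical below 0.1 rad and contact force between the fingers and anything else below 0.05 N), for 0.2 s.
At the end, for the whole second after the job is handed in: Turntable within 0.08 rad of the next detent (1.571); carrier hanging on the free pin, pin in the notch: carrier_seat within 5 mm of the pin's axis sideways and 3 mm in height, 40 mm inward to 25 mm outward of the free_pin point, upright within 0.2 rad, faces square to the pin within 0.35 rad (value of joint turntable between 1.491 and 1.651 rad and x of carrier_seat in the frame of free_pin between -0.005 and 0.005 m and y of carrier_seat in the frame of free_pin between -0.04 and 0.025 m and z of carrier_seat in the frame of free_pin between -0.003 and 0.003 m and angle between carrier_center's own z axis and vertical below 0.2 rad and angle between the x axis of carrier_center and the y axis of free_pin, either way round below 0.35 rad); the robot touches nothing.
It fails at once if the turntable is pushed past the next stop (over 2.0 rad) or the wrong way (under -0.5 rad) (value of joint turntable above 2 rad or value of joint turntable below -0.5 rad).
It fails at once if the carrier is tipped over (angle between carrier_center's own z axis and vertical above 0.6 rad).
It fails at once if the solder spool is pushed more than 30 mm (distance of spool_mid from where it was at the start of the episode above 0.03 m).
It fails at once if the flux jar is pushed more than 30 mm (distance of flux_mid from where it was at the start of the episode above 0.03 m).
It fails at once if the screwdriver is pushed more than 30 mm (distance of driver_grip from where it was at the start of the episode above 0.03 m).
It also fails if it takes over 72 s, if anything falls off the work surface, if the arm or the gripper's body presses on something with over 40 N, if the wrist force passes 120 N, or if a joint passes its speed limit or range.

## Working session

There is one attempt and no reset: what is moved stays moved. The work goes in short steps, Python scripts to look and compute and a tool call to move; the robot and the scene stay as the last step left them, time stands still between calls to the robot, and variables do not carry over. Pictures are saved under pics/ and viewed, at most 12 in all, crops included, and the job is handed in when it is done.

Besides the shell and the picture viewer there is one more tool, called after "Call:" as a command line: name --pt "numbers of a row" for each row, then --argument value for the rest. jog_arm: Moves the arm, as the interface text tells. Shift numbers are shares of 500 mm and turn numbers shares of 2 rad, none past 1 either way. Its arguments: {"type":"object","properties":{"steps":{"type":"array"}},"required":["steps"]}

```bash
mkdir -p pics; cat > h.py <<'E'
import numpy as np, cv2
from cell import *
def save(im,n): cv2.imwrite(f'pics/{n}.png',cv2.cvtColor(im['pixels'],cv2.COLOR_RGB2BGR))
def f(im): return im['pixels'].shape[0]/2/np.tan(np.radians(im['vertical_fov'])/2)
def ray(im,uv):
    uv=np.atleast_2d(np.asarray(uv,float)); F=f(im)
    K=np.array([[F,0,im['cx']],[0,F,im['cy']],[0,0,1]])
    d=(uv-[im['cx'],im['cy']])/F; s=d.copy()
    for _ in range(30): s=d/(1+im['k1']*(s**2).sum(1,keepdims=True))
    return np.c_[s,np.ones(len(s))]
def world(im,uv):  # by depth
    uv=np.atleast_2d(uv).astype(int); z=im['depth'][uv[:,1],uv[:,0]]
    return (ray(im,uv)*z[:,None]-im['t'])@im['R']
def plane(im,uv,h):
    d=ray(im,uv)@im['R']; c=-np.asarray(im['R']).T@im['t']
    return c+d*((h-c[2])/d[:,2])[:,None]
def cloud(im):
    H,W=im['depth'].shape; u,v=np.meshgrid(np.arange(W),np.arange(H))
    P=world(im,np.c_[u.ravel(),v.ravel()]).reshape(H,W,3); P[im['depth']==0]=np.nan
    return P
def project(im,X):
    c=np.atleast_2d(X)@np.asarray(im['R']).T+im['t']; s=c[:,:2]/c[:,2:]
    return s*(1+im['k1']*(s**2).sum(1,keepdims=True))*f(im)+[im['cx'],im['cy']]
E
python3 - <<'E'
from h import *
a=get_image('scene');b=get_image('side')
save(a,'s0');
v=np.vstack([a['pixels'],b['pixels']]);cv2.imwrite('pics/a.png',cv2.cvtColor(a['pixels'],4));cv2.imwrite('pics/b.png',cv2.cvtColor(b['pixels'],4))
for i in (a,b): print(i['vertical_fov'],i['k1'],-i['R'].T@i['t'],i['R'][2], (i['depth']>0).mean())
print(read_state())
E
```

```text
44.42511975396941 -0.18050313649217295 [1397.64700374 -177.77380367  855.14550664] [-0.76821561  0.07992429 -0.63518256] 0.9959767659505209
57.68678489963502 -0.04983050263428253 [ 429.21076053 -838.36951552  560.46238818] [ 0.03097882  0.87772141 -0.47816883] 0.995758056640625
{'clock': 0.1, 'qpos': array([-0.06581763,  0.62925489,  0.03847667,  1.51825453, -0.02700639,
        0.99629901, -0.02000218]), 'qd': array([-0.00040074, -0.00017677,  0.00061967, -0.00112522,  0.00050759,
        0.00037963, -0.00174127]), 'tau': array([ 3.65140630e-03, -5.64529252e+01,  1.23032581e+00, -1.93971133e+01,
        1.11524854e-02,  5.46943455e-03, -1.37002465e-05]), 'eef_pos': array([6.49741902e+02, 3.07655231e-02, 4.03884874e+02]), 'tool_rot': array([-3.13989599e+00,  3.02680481e-05,  1.57078281e+00]), 'force': array([ 1.0983615 , -0.69432354,  0.30588359]), 'torque': array([-0.01451733,  0.00450424,  0.00287875]), 'gripper_force': 0.0, 'width': 85.39965878605246}
```

View pics/a.png

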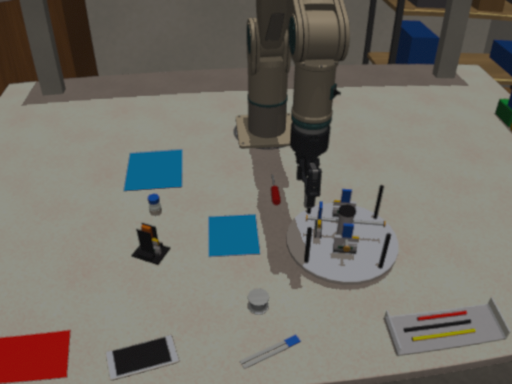

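View pics/b.png

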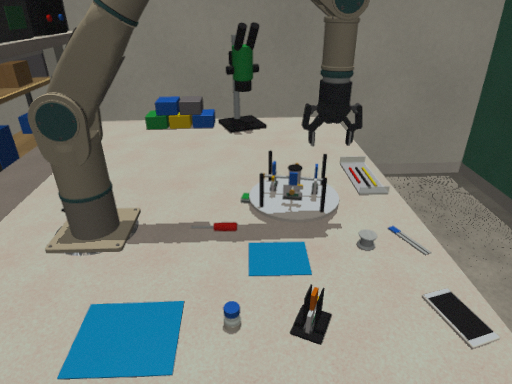

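```bash
python3 - <<'E'
from h import *
for n in('scene','side'):
    im=get_image(n);P=cloud(im);hsv=cv2.cvtColor(im['pixels'],cv2.COLOR_RGB2HSV);H,S,V=cv2.split(hsv)
    print('==',n)
    def comps(m,name,mn=15,h=None):
        k,l,st,c=cv2.connectedComponentsWithStats(m.astype(np.uint8))
        for i in range(1,k):
            if st[i,4]<mn: continue
            q=P[l==i]; 
            if not np.isfinite(q).any(): continue
            md=np.nanmedian(q,0)
            if not(200<md[0]<1100 and abs(md[1])<600 and md[2]<300): continue
            print(name,st[i,:],'med',md.round(),'lo',np.nanpercentile(q,3,axis=0).round(),'hi',np.nanpercentile(q,97,axis=0).round())
            if h is not None and st[i,4]>500:
                cn=max(cv2.findContours((l==i).astype(np.uint8),0,1)[0],key=len)[:,0]
                r=cv2.minAreaRect(plane(im,cn,h)[:,:2].astype(np.float32)); print('   rect',r)
    comps((H>92)&(H<115)&(S>150)&(V>60),'blue',15,3)
    comps((H>5)&(H<20)&(S>180)&(V>120),'orange',8)
    comps((H>45)&(H<85)&(S>120)&(V>60),'green',8)
    comps(((H<5)|(H>172))&(S>150)&(V>60),'red',8)
    comps((H>22)&(H<34)&(S>120)&(V>100),'yellow',4)
    z=P[...,2]; comps((z>26)&(z<38)&(S<80)&(V>120),'disc',300)
    m=(z>26)&(z<38)&(S<80)&(V>120)&(P[...,0]>400)
    q=P[m]; print('disc lo hi',np.percentile(q,.5,axis=0),np.percentile(q,99.5,axis=0))
    comps((z>40)&(z<145)&(V<70)&(P[...,0]>350),'dark',8)
    comps((z>10)&(z<70)&(V>=70)&(P[...,0]>350),'bystander',20)
E
```

```text
== scene
blue [ 125  150   57   40 1965] med [ 203. -373.    6.] lo [ 104. -453.    2.] hi [ 286. -294.    9.]
   rect ((191.44308471679688, -374.3067932128906), (195.52334594726562, 168.7836456298828), 1.0111151933670044)
blue [342 190   9  12  85] med [522. 136. 123.] lo [519. 128. 106.] hi [525. 145. 140.]
blue [149 194   9  10  72] med [ 405. -356.   56.] lo [ 390. -366.   46.] hi [ 414. -345.   59.]
blue [319 202   3  16  25] med [577.  58. 136.] lo [560.  56. 110.] hi [582.  63. 141.]
blue [ 209  215   50   41 1868] med [ 513. -148.    4.] lo [ 441. -207.    1.] hi [577. -89.   7.]
   rect ((507.17431640625, -147.1168212890625), (125.13697814941406, 146.00550842285156), 88.65355682373047)
blue [343 224  10  13 108] med [647. 108. 126.] lo [641.  99. 107.] hi [651. 117. 140.]
blue [286 336  13  10  86] med [847. -44.   6.] lo [838. -56.   4.] hi [857. -32.  10.]
orange [142 225   8   4  15] med [ 553. -357.   91.] lo [ 550. -366.   88.] hi [ 560. -351.   93.]
red [271 186   9  19 124] med [386. -20.  25.] lo [344. -29.  13.] hi [405. -10.  29.]
red [418 311  48   9 140] med [832
[... 4956 characters left out ...]
 hi [907. 434.  31.]
bystander [360 167  29  26 226] med [875. 169.  17.] lo [814. 164.  11.] hi [904. 337.  29.]
bystander [349 168  12  15  45] med [828. 288.  14.] lo [825. 239.  11.] hi [833. 349.  17.]
bystander [ 241  178   98   45 2673] med [569.  72.  31.] lo [447. -16.  21.] hi [704. 217.  60.]
bystander [218 223  19   8 139] med [377. -29.  20.] lo [352. -35.  11.] hi [402. -18.  26.]
bystander [359 229  19  17 231] med [ 744. -115.   35.] lo [ 726. -127.   12.] hi [765. -87.  38.]
bystander [304 296  15  36 203] med [ 547. -376.   45.] lo [ 538. -387.   14.] hi [ 563. -347.   67.]
bystander [224 301  17  30 424] med [ 398. -368.   44.] lo [ 383. -375.   12.] hi [ 411. -346.   56.]
```

Call:
jog_arm --pt "-1 0.073 -0.033 0 0 0 0" --pt "-1 0.073 -0.033 0 0 0 0" --pt "-1 0.073 -0.033 0 0 0 0" --pt "-1 0.073 -0.033 0 0 0 0" --pt "-1 0.073 -0.033 0 0 0 0" --pt "-1 0.073 -0.033 0 0 0 0" --pt "-1 0.073 -0.033 0 0 0 0.072" --pt "-1 0 0 0.08 0 0 0.072" --pt "-1 0 0 0.08 0 0 0.072" --pt "-1 0 0 0.08 0 0 0.072"

```text
clock: 1.45
eef_pos: [534.4, 255.8, 283.6]
tool_rot: [3.141, -0.0, 0.991]
force: [-0.2, 0.2, -0.4]
width: -0.1
gripper_force: 0.0
```

```bash
cat >> h.py <<'E'
from scipy.spatial.transform import Rotation as Ro
def rows(targets,g):  # world TCP position list -> rows in current tool axes
    s=read_state(); R=Ro.from_euler('xyz',s['tool_rot']).as_matrix(); p=s['eef_pos']
    print('now',p.round(1),s['tool_rot'].round(3),s['force'].round(1),'w',round(s['width'],1),'t',round(s['clock'],2))
    for t in targets: d=R.T@(np.array(t)-p)/500; print(g,d.round(4)); p=np.array(t)
E
python3 - <<'E'
from h import *
c=np.array([582,122]);o=np.array([9,14])
rows([[*(c+125*np.array([np.cos(a),np.sin(a)])+o),283] for a in np.radians([122.7,129,136,143,150,156,162,168,174])],-1)
get_image('scene')
im=get_image('scene');P=cloud(im);z=P[...,2]
# tool position check
print(project(im,[read_state()['eef_pos']-[0,0,173]]))
save(im,'c')
cv2.imwrite('pics/c.png',cv2.resize(cv2.cvtColor(im['pixels'][150:290,250:450],4),None,fx=4,fy=4))
E
```

```text
now [534.4 255.8 283.6] [ 3.141 -0.     0.991] [-0.2  0.2 -0.4] w -0.1 t 1.45
-1 [-0.0363 -0.0022  0.0012]
-1 [-0.0257 -0.0098 -0.    ]
-1 [-0.0296 -0.0075 -0.    ]
-1 [-0.0303 -0.0039 -0.    ]
-1 [-0.0305 -0.0001 -0.    ]
-1 [-0.026   0.0028 -0.    ]
-1 [-0.0256  0.0055 -0.    ]
-1 [-0.0249  0.0082 -0.    ]
-1 [-0.0239  0.0107 -0.    ]
[[391.1510608  200.00524004]]
```

View pics/c.png

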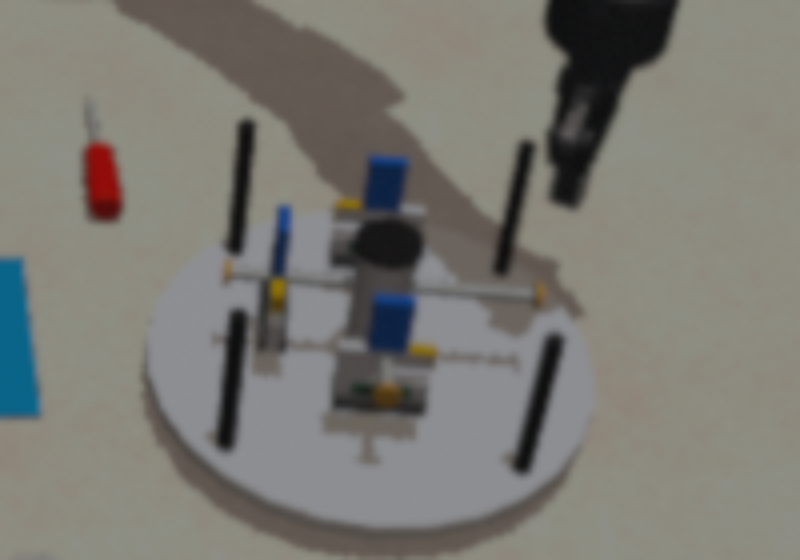

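The crop shows the closed fingertips (565,200) just beyond the push post (515,205), on the free-pin side. The free pin's head is at (542,292). I push along the arc.

Call:
jog_arm --pt "-1 -0.036 -0.002 0 0 0 0" --pt "-1 -0.026 -0.01 0 0 0 0" --pt "-1 -0.03 -0.0075 0 0 0 0" --pt "-1 -0.03 -0.004 0 0 0 0" --pt "-1 -0.03 0 0 0 0 0" --pt "-1 -0.026 0.003 0 0 0 0" --pt "-1 -0.026 0.0055 0 0 0 0" --pt "-1 -0.025 0.008 0 0 0 0" --pt "-1 -0.024 0.0105 0 0 0 0" --pt "-1 0 0 0 0 0 0"

```text
clock: 2.8
eef_pos: [467.1, 146.4, 284.8]
tool_rot: [3.141, 0.002, 0.992]
force: [-0.4, 0.6, -0.2]
width: 0.2
gripper_force: 0.0
```

```bash
python3 - <<'E'
from h import *
for n in('scene','side'):
    im=get_image(n);P=cloud(im);z=P[...,2];V=im['pixels'].max(2);H,S,_=cv2.split(cv2.cvtColor(im['pixels'],cv2.COLOR_RGB2HSV))
    for m,nm in(((z>40)&(z<145)&(V<70),'dark'),((H>92)&(H<115)&(S>150)&(z>90),'blue')):
        k,l,st,c=cv2.connectedComponentsWithStats(m.astype(np.uint8))
        for i in range(1,k):
            q=P[l==i];md=np.median(q,0)
            if st[i,4]>12 and np.hypot(md[0]-582,md[1]-122)<150: print(n,nm,md.round(),np.ptp(z[l==i]).round(),np.degrees(np.arctan2(md[1]-122,md[0]-582)).round(1))
E
```

```text
scene dark [463. 113. 108.] 101.0 -175.9
scene dark [477. 142. 133.] 33.0 169.0
scene dark [580. 246.  95.] 103.0 90.9
scene dark [587. 120. 129.] 32.0 -25.0
scene dark [593.  -3.  96.] 102.0 -85.2
scene dark [550.  76.  66.] 37.0 -125.2
scene dark [633. 167. 118.] 34.0 41.3
scene dark [633.  80. 117.] 71.0 -39.3
scene dark [709. 130.  84.] 104.0 3.4
scene dark [642.  80.  66.] 43.0 -35.3
scene blue [545.  75. 128.] 36.0 -128.3
scene blue [633. 167. 132.] 30.0 41.1
scene blue [633.  79. 125.] 36.0 -40.1
side dark [567. 242.  96.] 76.0 97.2
side dark [460. 106. 122.] 104.0 -172.4
side dark [705. 132.  95.] 97.0 4.4
side dark [581. 116. 127.] 24.0 -96.8
side dark [620. 166.  71.] 7.0 49.3
side dark [597.  -5.  74.] 99.0 -83.3
side dark [541.  65.  63.] 32.0 -125.3
side blue [621. 167. 121.] 35.0 49.2
side blue [630.  76. 122.] 36.0 -43.6
side blue [541.  68. 124.] 34.0 -127.4
```

Call:
jog_arm --pt "-1 0 0 -0.1 0 0 0" --pt "-1 0 0 -0.1 0 0 0" --pt "-1 0.0 0.0 0 0 0 0" --pt "-1 0 0 0 0 0 0" --pt "-1 0 0 0 0 0 0" --pt "-1 0 0 0 0 0 0"

```text
clock: 3.65
eef_pos: [466.8, 148.4, 383.6]
tool_rot: [-3.14, 0.002, 0.995]
force: [-0.9, -0.4, 0.5]
width: -0.2
gripper_force: 0.0
```

```bash
python3 - <<'E'
from h import *
for n in('scene','side'):
    im=get_image(n);P=cloud(im);z=P[...,2];V=im['pixels'].max(2);H,S,_=cv2.split(cv2.cvtColor(im['pixels'],cv2.COLOR_RGB2HSV))
    for m,nm in(((z>40)&(z<145)&(V<70),'dark'),((H>92)&(H<115)&(S>150)&(z>90),'blue')):
        k,l,st,c=cv2.connectedComponentsWithStats(m.astype(np.uint8))
        for i in range(1,k):
            q=P[l==i];md=np.median(q,0)
            if st[i,4]>12 and np.hypot(md[0]-582,md[1]-122)<150: print(n,nm,md.round(),np.ptp(z[l==i]).round(),np.degrees(np.arctan2(md[1]-122,md[0]-582)).round(1))
    near=(np.abs(P[...,0]-554)<60)&(np.abs(P[...,1]+359)<60)
    om=near&(H>3)&(H<20)&(S>150)&(V>90)
    ym=near&(H>21)&(H<36)&(S>100)&(V>70)
    for m,h in((om,90),(ym,52)):
        v,u=np.nonzero(m); q=P[v,u]; s=q[:,2]>h-6
        w=plane(im,np.c_[u,v][s],h); print(n,h,len(q),s.sum(),w.mean(0).round(1),q[:,2].min(),q[:,2].max()); print(' rect',cv2.minAreaRect(w[:,:2].astype(np.float32)))
    # foot plate: dark low points
    m=near&(V<70)&(z<14)
    r=cv2.minAreaRect(P[m][:,:2].astype(np.float32)); print('foot',m.sum(),r)
    m=near&(V<70)&(z>80); print('guards top',m.sum(),P[m].mean(0).round(1))
    v,u=np.nonzero(near); cv2.imwrite(f'pics/r_{n}.png',cv2.resize(cv2.cvtColor(im['pixels'][v.min()-5:v.max()+5,u.min()-5:u.max()+5],4),(400,400),interpolation=0))
cv2.imwrite('pics/r.png',np.hstack([cv2.imread('pics/r_scene.png'),cv2.imread('pics/r_side.png')]))
E
```

```text
scene dark [480.  56.  97.] 103.0 -147.2
scene dark [521. 226. 112.] 100.0 120.3
scene dark [593. 113. 127.] 76.0 -40.1
scene dark [579.  58. 122.] 32.0 -92.6
scene dark [580.  53.  65.] 32.0 -91.8
scene dark [605. 178.  67.] 35.0 67.7
scene dark [653.  16.  97.] 102.0 -56.3
scene dark [692. 188.  94.] 104.0 30.9
scene dark [651. 101.  65.] 41.0 -16.9
scene blue [578.  59. 137.] 33.0 -93.7
scene blue [604. 184. 136.] 35.0 70.1
scene blue [647. 108. 126.] 36.0 -12.4
scene 90 29 29 [ 553.4 -358.6   90. ] 84.07446297363516 93.31112453306615
 rect ((553.0391235351562, -359.12274169921875), (21.662548065185547, 10.976325035095215), 60.82624816894531)
scene 52 20 20 [ 559.4 -341.2   52. ] 46.712413552878985 57.064114880958186
 rect ((559.0805053710938, -340.99908447265625), (17.382614135742188, 9.469127655029297), 66.63172912597656)
foot 256 ((556.6842651367188, -359.63006591796875), (80.0627670288086, 64.61927795410156), 65.16388702392578)
guards top 60 [ 561.7 -357.6   84.1]
side dark [514. 224. 100.] 80.0 123.6
side dark [650.  14.  99.] 100.0 -57.9
side dark [583. 116. 127.] 21.0 -84.3
side dark [476.  51.  91.] 99.0 -146.4
side dark [567.  53.  63.] 29.0 -102.4
side blue [596. 181. 126.] 29.0 76.4
side blue [642.  98. 126.] 34.0 -22.1
side blue [568.  56. 122.] 35.0 -102.4
side 90 96 49 [ 552.8 -363.2   90. ] 54.339478987830994 91.62868549714824
 rect ((552.8386840820312, -362.66986083984375), (28.242557525634766, 8.556690216064453), 63.00046157836914)
side 52 5 5 [ 567.1 -340.3   52. ] 51.93633101095873 53.05854342106045
 rect ((567.219482421875, -340.4048767089844), (11.289989471435547, 1.2308374643325806), 66.0289535522461)
foot 438 ((554.1021728515625, -360.264404296875), (81.1696548461914, 62.66178512573242), 63.38785171508789)
guards top 68 [ 553.5 -364.    84.8]
```

View pics/r.png

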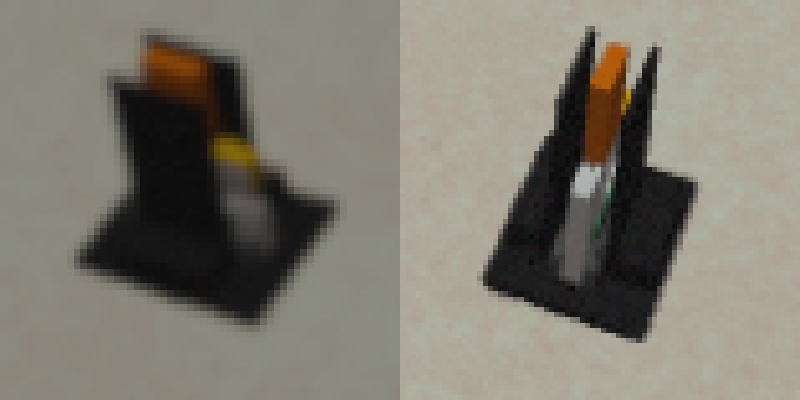

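Call:
jog_arm --pt "1 -0.076 0.07 0 0 0 0" --pt "1 -0.076 0.07 0 0 0 0" --pt "1 -0.076 0.07 0 0 0 0" --pt "1 -0.076 0.07 0 0 0 0" --pt "1 -0.076 0.07 0 0 0 0" --pt "1 -0.076 0.07 0 0 0 0" --pt "1 -0.076 0.07 0 0 0 0" --pt "1 -0.076 0.07 0 0 0 0" --pt "1 -0.076 0.07 0 0 0 0" --pt "1 -0.076 0.07 0 0 0 0"

```text
clock: 5.0
eef_pos: [553.7, -362.5, 384.1]
tool_rot: [-3.141, -0.0, 0.995]
force: [1.0, -0.2, -0.1]
width: 85.1
gripper_force: 0.0
```

Call:
jog_arm --pt "1 0 0 0 0 0 -0.085" --pt "1 0 0 0 0 0 -0.085" --pt "1 0 0 0 0 0 -0.085" --pt "1 0 0 0 0 0 -0.085" --pt "1 0 0 0 0 0 -0.085" --pt "1 0 0 0 0 0 -0.085" --pt "1 0 0 0 0 0 -0.085" --pt "1 0 0 0 0 0 -0.085" --pt "1 0 0 0 0 0 -0.085" --pt "1 0 0 0 0 0 -0.085"

```text
clock: 6.25
eef_pos: [553.4, -361.0, 384.0]
tool_rot: [3.141, -0.001, 2.7]
force: [-1.1, 0.3, 0.5]
width: 85.4
gripper_force: 0.0
```

```bash
python3 - <<'E'
from h import *
im=get_image('wrist');save(im,'w1')
P=cloud(im);z=P[...,2];V=im['pixels'].max(2);H,S,_=cv2.split(cv2.cvtColor(im['pixels'],cv2.COLOR_RGB2HSV))
print(-im['R'].T@im['t'],im['R'][2])
near=(np.abs(P[...,0]-554)<60)&(np.abs(P[...,1]+359)<60)
for nm,m,h in(('or',(H>3)&(H<20)&(S>150)&(V>90),90),('ye',(H>21)&(H<36)&(S>100)&(V>70),52)):
    m=m&near&(z>h-5)
    v,u=np.nonzero(m)
    if len(u)<5: print(nm,len(u));continue
    w=plane(im,np.c_[u,v],h); print(nm,len(u),w.mean(0).round(1),P[m].mean(0).round(1),cv2.minAreaRect(w[:,:2].astype(np.float32)))
m=near&(V<70)&(z<14)
print('foot',m.sum(),cv2.minAreaRect(P[m][:,:2].astype(np.float32)) if m.sum()>5 else 0)
rows([[555,-360,300]],1);print(read_state()['qpos'].round(2))
E
```

```text
[ 489.80748092 -330.63059803  354.30395667] [ 0.24834753 -0.11830525 -0.96141946]
or 191 [ 553.7 -359.3   90. ] [ 553.5 -359.2   90.9] ((553.1887817382812, -358.8504638671875), (23.09729766845703, 8.946856498718262), 64.71295166015625)
ye 61 [ 564.2 -340.1   52. ] [ 563.7 -340.    53.8] ((564.0225219726562, -340.72076416015625), (15.408907890319824, 5.607738018035889), 64.7229232788086)
foot 1195 ((553.050048828125, -359.0699462890625), (78.41091918945312, 62.943695068359375), 63.0277214050293)
now [ 553.4 -361.1  384. ] [ 3.141e+00 -1.000e-03  2.705e+00] [-0.8  0.5 -0.8] w 85.5 t 6.3
1 [-0.0022  0.0033  0.168 ]
[ 0.7   0.68 -0.28  1.5   0.21  0.99  1.49]
```

View pics/w1.png

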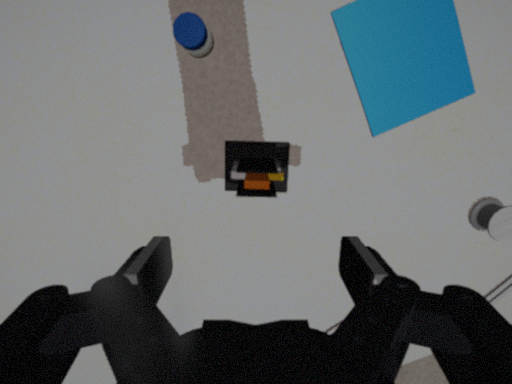

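The wrist view shows the rack at about (257,170). The orange tab is at (257,182), midway between the open fingers, and the yellow shoulder at (275,177). Both sizes match: 23 mm for the tab and 78x63 mm for the foot. I go down now.

Call:
jog_arm --pt "1 0.001 0.003 0.08 0 0 -0.003" --pt "1 0 0 0.08 0 0 0" --pt "1 0 0 0.08 0 0 0" --pt "1 0 0 0.08 0 0 0" --pt "1 0 0 0.028 0 0 0" --pt "1 0 0 0.028 0 0 0" --pt "1 0 0 0 0 0 0"

```text
clock: 7.18
eef_pos: [553.9, -359.3, 196.6]
tool_rot: [3.142, -0.0, 2.7]
force: [0.4, 0.3, 0.2]
width: 85.3
gripper_force: 0.0
```

Call:
jog_arm --pt "-1 0 0 0 0 0 0" --pt "-1 0 0 0 0 0 0" --pt "-1 0 0 0 0 0 0" --pt "-1 0 0 0 0 0 0" --pt "-1 0 0 0 0 0 0" --pt "-1 0 0 0 0 0 0"

```text
clock: 7.92
eef_pos: [554.4, -359.8, 198.5]
tool_rot: [-3.141, 0.003, 2.701]
force: [-0.4, 0.1, 5.9]
width: 54.1
gripper_force: 63.1
```

Call:
jog_arm --pt "-1 0 0 -0.02 0 0 0" --pt "-1 0 0 -0.03 0 0 0" --pt "-1 0 0 -0.04 0 0 0" --pt "-1 0 0 -0.04 0 0 0" --pt "-1 0 0 -0.04 0 0 0" --pt "-1 0 0 -0.04 0 0 0" --pt "-1 0 0 -0.03 0 0 0" --pt "-1 0 0 -0.01 0 0 0" --pt "-1 0 0 0 0 0 0"

```text
clock: 9.05
eef_pos: [553.7, -359.2, 321.7]
tool_rot: [3.142, -0.0, 2.701]
force: [0.5, 0.1, -2.2]
width: 54.5
gripper_force: 63.5
```

```bash
python3 - <<'E'
from h import *
s=read_state();print(s['width'],s['force'])
im=get_image('side');P=cloud(im);z=P[...,2];V=im['pixels'].max(2);H,S,_=cv2.split(cv2.cvtColor(im['pixels'],cv2.COLOR_RGB2HSV))
cv2.imwrite('pics/l.png',cv2.resize(cv2.cvtColor(im['pixels'][180:350,230:400],4),(600,600),interpolation=0))
rows([[553,-360,315],[508,-149,320],[508,-149,195]],-1)
E
```

```text
54.54687241390803 [ 0.4800715   0.08239659 -2.217535  ]
now [ 553.6 -359.2  321.1] [ 3.142e+00 -1.000e-03  2.701e+00] [ 0.1 -0.5 -2.8] w 54.6 t 9.1
-1 [ 0.0003 -0.002   0.0123]
-1 [ 0.2614  0.3433 -0.0097]
-1 [-0.0003 -0.      0.25  ]
```

View pics/l.png

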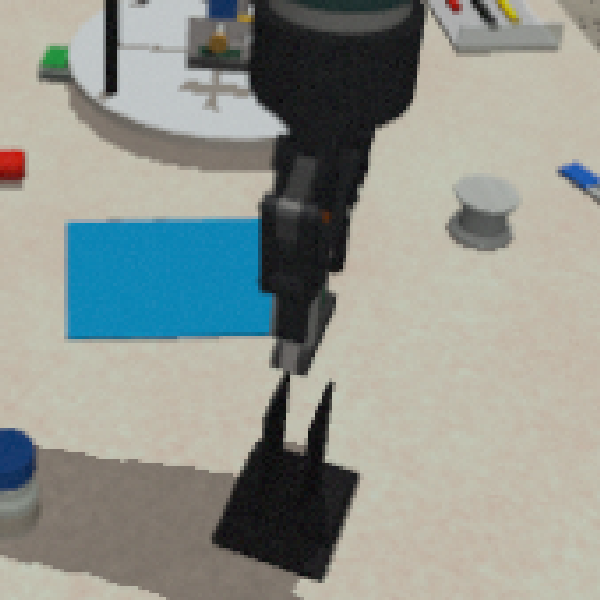

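The side crop shows the empty rack guards at (285,420) and (320,430), with the carrier held between the fingers at about (300,330). I carry it to the mat.

Call:
jog_arm --pt "-1 0.04 0.053 0 0 0 0" --pt "-1 0.06 0.079 0 0 0 0" --pt "-1 0.06 0.079 0 0 0 0" --pt "-1 0.06 0.079 0 0 0 0" --pt "-1 0.04 0.053 0 0 0 0" --pt "-1 0 0 0.06 0 0 0" --pt "-1 0 0 0.08 0 0 0" --pt "-1 0 0 0.06 0 0 0" --pt "-1 0 0 0.03 0 0 0" --pt "-1 0 0 0.008 0 0 0"

```text
clock: 10.35
eef_pos: [509.3, -148.6, 201.8]
tool_rot: [-3.141, -0.002, 2.701]
force: [0.1, 0.3, -2.2]
width: 54.6
gripper_force: 63.5
```

Call:
jog_arm --pt "-1 0 0 0.004 0 0 0" --pt "-1 0 0 0 0 0 0"

```text
clock: 10.6
eef_pos: [509.8, -148.9, 201.5]
tool_rot: [3.141, 0.001, 2.701]
force: [-0.6, 0.3, -1.6]
width: 54.5
gripper_force: 63.5
```

Call:
jog_arm --pt "-1 0 0 0.003 0 0 0" --pt "-1 0 0 0 0 0 0"

```text
clock: 10.85
eef_pos: [509.5, -148.8, 199.6]
tool_rot: [3.141, 0.001, 2.701]
force: [0.3, -0.5, -1.5]
width: 54.6
gripper_force: 63.5
```

Call:
jog_arm --pt "-1 0 0 0.003 0 0 0" --pt "-1 0 0 0 0 0 0"

```text
clock: 11.1
eef_pos: [509.4, -148.7, 197.7]
tool_rot: [3.142, -0.0, 2.701]
force: [1.1, -0.5, -1.1]
width: 54.3
gripper_force: 63.5
```

Call:
jog_arm --pt "-1 0 0 0.003 0 0 0" --pt "-1 0 0 0 0 0 0"

```text
clock: 11.35
eef_pos: [509.3, -148.7, 196.0]
tool_rot: [-3.142, -0.0, 2.701]
force: [-0.5, 0.4, -1.4]
width: 54.2
gripper_force: 63.5
```

Call:
jog_arm --pt "-1 0 0 0.002 0 0 0" --pt "-1 0 0 0 0 0 0"

```text
clock: 11.6
eef_pos: [509.5, -148.7, 195.5]
tool_rot: [-3.142, 0.0, 2.701]
force: [-0.7, 0.9, 1.6]
width: 54.3
gripper_force: 64.0
```

Call:
jog_arm --pt "-1 0 0 0.002 0 0 0" --pt "-1 0 0 0 0 0 0"

```text
clock: 11.85
eef_pos: [509.5, -148.6, 195.4]
tool_rot: [-3.141, 0.001, 2.701]
force: [-2.3, 1.7, 12.1]
width: 54.4
gripper_force: 64.9
```

Call:
jog_arm --pt "-1 0 0 0.002 0 0 0" --pt "-1 0 0 0 0 0 0"

```text
clock: 12.1
eef_pos: [509.5, -148.6, 195.3]
tool_rot: [-3.141, 0.001, 2.701]
force: [-4.3, 2.3, 21.5]
width: 54.4
gripper_force: 65.7
```

Call:
jog_arm --pt "-1 0 0 -0.0045 0 0 0" --pt "-1 0 0 0 0 0 0" --pt "1 0 0 0 0 0 0" --pt "1 0 0 0 0 0 0" --pt "1 0 0 0 0 0 0" --pt "1 0 0 0 0 0 0" --pt "1 0 0 0 0 0 0"

```text
clock: 12.98
eef_pos: [509.4, -148.7, 195.4]
tool_rot: [3.142, -0.0, 2.701]
force: [-0.3, -0.4, 0.3]
width: 85.7
gripper_force: 0.0
```

Call:
jog_arm --pt "1 0 0 -0.04 0 0 0" --pt "1 0 0 -0.08 0 0 0" --pt "1 0 0 -0.1 0 0 0" --pt "1 0 0 -0.1 0 0 0" --pt "1 0 0 -0.06 0 0 0" --pt "1 0 0 0 0 0 0"

```text
clock: 13.72
eef_pos: [510.1, -148.8, 387.9]
tool_rot: [3.141, 0.005, 2.701]
force: [-0.5, -0.0, -0.4]
width: 85.2
gripper_force: 0.0
```

```bash
python3 - <<'E'
from h import *
for n in ('wrist','scene','side'):
    im=get_image(n)
    P=cloud(im);z=P[...,2];V=im['pixels'].max(2);H,S,_=cv2.split(cv2.cvtColor(im['pixels'],cv2.COLOR_RGB2HSV))
    near=(np.abs(P[...,0]-508)<60)&(np.abs(P[...,1]+149)<60)
    for nm,m,h in(('or',(H>3)&(H<20)&(S>150)&(V>90),87),('ye',(H>21)&(H<36)&(S>100)&(V>70),49)):
        m=m&near&(z>h-4)
        v,u=np.nonzero(m)
        if len(u)<5: print(nm,len(u));continue
        w=plane(im,np.c_[u,v],h); print(n,nm,len(u),w.mean(0).round(1),P[m].mean(0).round(1),z[m].max(),cv2.minAreaRect(w[:,:2].astype(np.float32)))
    if n=='side': cv2.imwrite('pics/m.png',cv2.resize(cv2.cvtColor(im['pixels'][150:320,200:400],4),(800,600),interpolation=0))
    # free pin: bright/grey points at z 88..98 near loading direction; brass head
    q=P[(z>78)&(z<108)&(P[...,0]>470)&(P[...,0]<570)&(P[...,1]>122)&(P[...,1]<160)&(H>8)&(H<32)&(S>70)]
    print(n,'brass',len(q),np.median(q,0) if len(q) else 0)
    m=(H>45)&(H<85)&(S>120)&(V>60)&(P[...,0]<460)&(P[...,0]>400)&(np.abs(P[...,1]-150)<40)
    v,u=np.nonzero(m)
    if len(u)>5: print('green',len(u),P[m].mean(0),cv2.minAreaRect(plane(im,np.c_[u,v],np.median(z[m]))[:,:2].astype(np.float32)))
    for a in (0,):
        q=P[(z>84)&(z<100)&(P[...,0]>485)&(P[...,0]<558)&(P[...,1]>120)&(P[...,1]<150)]
        if len(q)>5:
            print('pin pts',len(q),np.polyfit(q[:,0],q[:,1],1),np.median(q,0))
rows([[508,-149,224]],1)
E
```

```text
wrist or 152 [ 508.1 -148.3   87. ] [ 507.9 -148.2   87.9] 90.1866645441184 ((508.1083679199219, -148.31759643554688), (20.67793846130371, 6.07448673248291), 64.72025299072266)
wrist ye 36 [ 518.5 -130.3   49. ] [ 518.1 -130.3   51. ] 53.60311999093888 ((518.5122680664062, -129.93728637695312), (14.54423999786377, 4.55410099029541), 64.73433685302734)
wrist brass 0 0
scene or 15 [ 508.  -147.7   87. ] [ 509.1 -147.7   88. ] 90.69641122043467 ((507.8973083496094, -148.2670135498047), (19.324417114257812, 6.165801048278809), 63.853145599365234)
ye 0
scene brass 10 [490.49592459 143.58398089  98.88609315]
pin pts 34 [-1.10025778e-01  1.96746135e+02] [499.17545175 141.04074649  96.54553552]
side or 20 [ 508.6 -152.5   87. ] [ 508.8 -151.    85.9] 87.57679538150028 ((508.8819580078125, -152.02940368652344), (26.467899322509766, 6.597400665283203), 64.18961334228516)
ye 0
side brass 9 [486.72106387 139.32382341  96.14743313]
green 31 [429.91516717 156.41183649  13.13492589] ((431.0458068847656, 157.74961853027344), (34.20158386230469, 19.06853675842285), 75.97559356689453)
pin pts 37 [-2.09416441e-01  2.42374738e+02] [538.21478887 130.44640361  93.39039433]
now [ 508.9 -148.7  384.4] [-3.141e+00 -2.000e-03  2.701e+00] [ 0.1 -0.4  0.4] w 85.3 t 13.88
1 [ 0.0006 -0.0011  0.3209]
```

View pics/m.png

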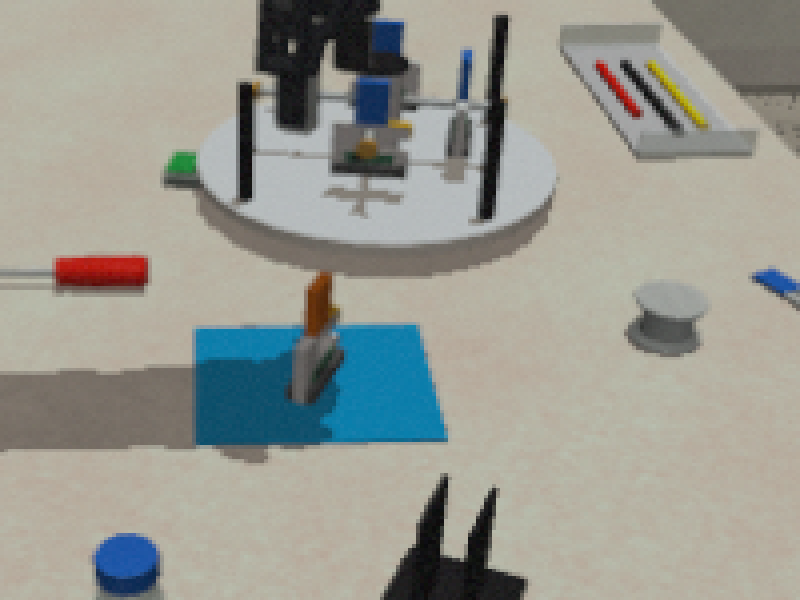

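The side crop shows the carrier standing alone and upright on the blue mat at (318,340). The free pin's brass head at (253,90) points towards the green mark at (180,165). I regrip the tab across its thickness.

Call:
jog_arm --pt "0 0 0 0 0 0 0.0875" --pt "0 0 0 0 0 0 0.0875" --pt "0 0 0 0 0 0 0.0875" --pt "0 0 0 0 0 0 0.0875" --pt "0 0 0 0 0 0 0.0875" --pt "0 0 0 0 0 0 0.0875" --pt "0 0 0 0 0 0 0.0875" --pt "0 0 0 0 0 0 0.0875" --pt "0 0 0 0 0 0 0.0875" --pt "0 0 0 0 0 0 0"

```text
clock: 15.12
eef_pos: [509.1, -148.3, 384.0]
tool_rot: [-3.139, 0.001, 1.128]
force: [-0.6, -0.3, 0.7]
width: 42.6
gripper_force: 0.0
```

```bash
python3 - <<'E'
from h import *
rows([[508.2,-148.4,384],[508.2,-148.4,224]],0)
E
```

```text
now [ 509.1 -148.3  384. ] [-3.139e+00  1.000e-03  1.128e+00] [-0.6 -0.3  0.7] w 42.6 t 15.12
0 [-0.0009 -0.0016 -0.    ]
0 [0.0004 0.0009 0.32  ]
```

Call:
jog_arm --pt "0 -0.001 -0.0015 0.06 0 0 0" --pt "0 0 0 0.08 0 0 0" --pt "0 0 0 0.08 0 0 0" --pt "0 0 0 0.06 0 0 0" --pt "0 0 0 0.04 0 0 0" --pt "0 0 0 0 0 0 0" --pt "-1 0 0 0 0 0 0" --pt "-1 0 0 0 0 0 0" --pt "-1 0 0 0 0 0 0" --pt "-1 0 0 0 0 0 0"

```text
clock: 16.38
eef_pos: [508.9, -149.0, 226.4]
tool_rot: [3.14, -0.0, 1.126]
force: [-0.5, -0.6, 6.7]
width: 7.1
gripper_force: 59.5
```

```bash
python3 - <<'E'
from h import *
rows([[508.2,-148.4,384]],-1)
E
```

```text
now [ 508.9 -149.   226.4] [ 3.14  -0.     1.126] [-0.5 -0.6  6.7] w 7.1 t 16.38
-1 [ 0.0005 -0.0012 -0.3152]
```

Call:
jog_arm --pt "-1 0 0 -0.01 0 0 0" --pt "-1 0 0 -0.04 0 0 0" --pt "-1 0 0 -0.08 0 0 0" --pt "-1 0 0 -0.08 0 0 -0.0385" --pt "-1 0 0 -0.08 0 0 -0.0375" --pt "-1 0 0 -0.04 0 0 -0.0375" --pt "-1 0 0 -0.02 0 0 0" --pt "-1 0 0 0 0 0 0"

```text
clock: 17.38
eef_pos: [508.4, -148.8, 400.5]
tool_rot: [3.142, -0.0, 1.352]
force: [-0.6, -0.1, -2.0]
width: 7.4
gripper_force: 58.6
```

```bash
python3 - <<'E'
from h import *
rows([[509,89,400]],-1)
E
```

```text
now [ 508.4 -148.8  400.5] [ 3.142 -0.     1.352] [-0.6 -0.1 -2. ] w 7.4 t 17.38
-1 [ 0.4644 -0.1022  0.001 ]
```

Call:
jog_arm --pt "-1 0.04 -0.009 0 0 0 0" --pt "-1 0.08 -0.018 0 0 0 0" --pt "-1 0.1 -0.022 0 0 0 0" --pt "-1 0.1 -0.022 0 0 0 0" --pt "-1 0.084 -0.018 0 0 0 0" --pt "-1 0.04 -0.009 0 0 0 0" --pt "-1 0.02 -0.004 0 0 0 0" --pt "-1 0 0 0 0 0 0"

```text
clock: 18.38
eef_pos: [508.8, 88.8, 399.7]
tool_rot: [-3.14, 0.001, 1.353]
force: [-0.1, 0.7, -1.2]
width: 7.1
gripper_force: 58.5
```

```bash
python3 - <<'E'
from h import *
rows([[509,89,400]],-1)
s=read_state();p=s['eef_pos']
a=get_image('scene');b=get_image('side');I=[]
for n,im in(('scene',a),('side',b)):
    P=cloud(im);z=P[...,2];V=im['pixels'].max(2);H,S,_=cv2.split(cv2.cvtColor(im['pixels'],cv2.COLOR_RGB2HSV))
    near=np.hypot(P[...,0]-p[0],P[...,1]-p[1])<70
    for nm,m in(('yel',near&(H>20)&(H<36)&(S>90)&(V>70)&(z>180)),('or',near&(H>3)&(H<20)&(S>150)&(V>70)&(z>180))):
        if m.sum(): q=P[m];print(n,nm,m.sum(),q.mean(0).round(1),q[:,2].min().round(1),q[:,2].max().round(1),(q.mean(0)-p).round(1))
    m=near&(z>150)&(z<225)&(P[...,2]<p[2]-175); q=P[m]
    if len(q): print(n,'low',len(q),np.percentile(q,2,axis=0).round(1),np.percentile(q,98,axis=0).round(1))
    u,v=project(im,p-[0,0,190])[0].astype(int); I.append(cv2.resize(cv2.cvtColor(im['pixels'][v-50:v+80,u-60:u+70],4),(400,400),interpolation=0))
    # pin
    c=np.array([582,122]);d=P[...,:2]-c;r=np.hypot(d[...,0],d[...,1]);ang=np.degrees(np.arctan2(d[...,1],d[...,0]))
    m=(r>35)&(r<100)&(np.abs(ang-167.5)<12)&(z>80)&(z<106);q=P[m]
    if len(q)>5:
        k=np.polyfit(q[:,0],q[:,1],1);print(n,'pin',len(q),np.median(ang[m]),k, 'y at x=520:',np.polyval(k,520),'z',np.percentile(q[:,2],[10,50,90]))
cv2.imwrite('pics/h.png',np.hstack(I))
E
```

```text
now [508.8  88.8 399.7] [-3.140e+00  1.000e-03  1.353e+00] [-0.1  0.7 -1.2] w 7.1 t 18.38
-1 [ 0.0006  0.0003 -0.0006]
scene yel 1 [512.3 107.  225.4] 225.4 225.4 [   3.5   18.2 -174.3]
scene or 2 [511.7 107.3 223.6] 223.5 223.7 [   3.    18.6 -176.1]
scene low 377 [502.9  62.5 178. ] [521.5 116.4 224. ]
scene pin 45 165.65473253357501 [-2.04166707e-01  2.45162479e+02] y at x=520: 138.99579169171773 z [92.97257952 97.06342671 99.8861003 ]
side or 43 [507.1  77.8 245.7] 222.1 262.7 [  -1.7  -11.  -154. ]
side low 117 [493.   58.  177.5] [518.2 108.  222.5]
side pin 56 169.6036792198756 [-2.04335158e-01  2.39967333e+02] y at x=520: 133.71305134313326 z [89.52310364 93.39352914 96.19036317]
```

View pics/h.png

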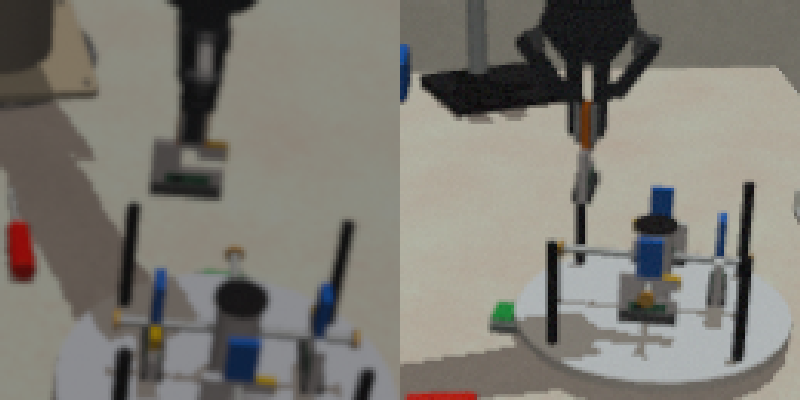

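The crops show the carrier upright in the grip: in the left crop its slot faces +y with the yellow shoulder at (213,145). The free pin's head at (235,255) lies ahead and to one side. The pin line slope of -0.204 is about 168.4°. I lower to slot height.

Call:
jog_arm --pt "-1 0 0 0.04 0 0 0" --pt "-1 0 0 0.06 0 0 0" --pt "-1 0 0 0.06 0 0 -0.003" --pt "-1 0 0 0.045 0 0 -0.003" --pt "-1 0 0 0.019 0 0 0" --pt "-1 0 0 0 0 0 0" --pt "-1 0 0 0 0 0 0"

```text
clock: 19.35
eef_pos: [509.4, 88.5, 289.3]
tool_rot: [3.14, -0.001, 1.364]
force: [0.8, 0.5, -0.8]
width: 6.8
gripper_force: 58.5
```

```bash
python3 - <<'E'
from h import *
rows([[509,89,287.5]],-1)
I=[];p=read_state()['eef_pos']
for n in('scene','side'):
    im=get_image(n);P=cloud(im);z=P[...,2];V=im['pixels'].max(2)
    u,v=project(im,[509,105,95])[0].astype(int); I.append(cv2.resize(cv2.cvtColor(im['pixels'][v-40:v+40,u-40:u+40],4),(400,400),interpolation=2))
cv2.imwrite('pics/k.png',np.hstack(I))
E
```

```text
now [509.4  88.5 289.3] [ 3.140e+00 -1.000e-03  1.364e+00] [ 0.8  0.5 -0.8] w 6.8 t 19.35
-1 [ 0.0009 -0.001   0.0036]
```

View pics/k.png

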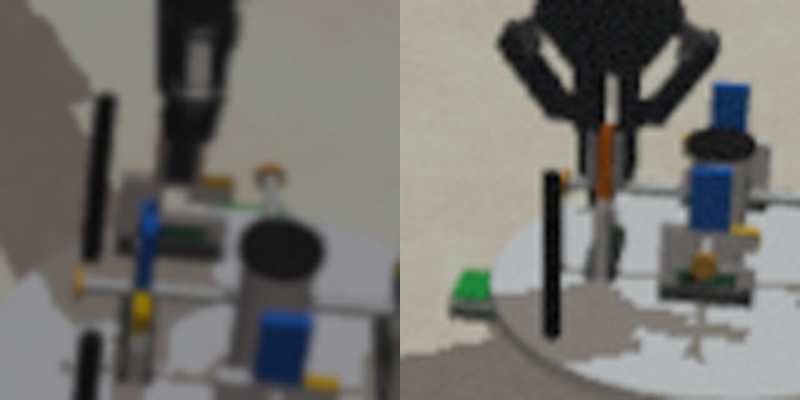

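Call:
jog_arm --pt "-1 0 0 0 0 0 0"

```text
clock: 19.58
eef_pos: [509.1, 88.8, 289.1]
tool_rot: [3.14, -0.001, 1.365]
force: [-0.6, -0.3, -1.6]
width: 7.6
gripper_force: 58.5
```

Call:
jog_arm --pt "-1 0 0 0 0 0 0"

```text
clock: 19.7
eef_pos: [509.0, 88.8, 288.8]
tool_rot: [3.141, -0.0, 1.365]
force: [0.1, -0.5, -1.3]
width: 7.4
gripper_force: 58.5
```

Call:
jog_arm --pt "-1 0 0 0 0 0 0"

```text
clock: 19.82
eef_pos: [508.9, 88.8, 288.6]
tool_rot: [3.141, -0.0, 1.365]
force: [0.1, -0.4, -0.5]
width: 7.2
gripper_force: 58.5
```

Call:
jog_arm --pt "-1 0.008 0 0.0016 0 0 0" --pt "-1 0.012 0 0 0 0 0" --pt "-1 0.01 0 0 0 0 0" --pt "-1 0 0 0 0 0 0" --pt "-1 0 0 0 0 0 0"

```text
clock: 20.45
eef_pos: [511.9, 103.3, 287.6]
tool_rot: [-3.142, 0.0, 1.365]
force: [0.4, -0.3, -1.9]
width: 7.3
gripper_force: 58.5
```

Call:
jog_arm --pt "-1 0.008 0 0 0 0 0" --pt "-1 0.008 0 0 0 0 0" --pt "-1 0 0 0 0 0 0"

```text
clock: 20.82
eef_pos: [513.7, 111.8, 287.7]
tool_rot: [3.141, -0.0, 1.366]
force: [0.1, -0.3, -1.5]
width: 6.9
gripper_force: 58.5
```

Call:
jog_arm --pt "-1 0.008 0 0 0 0 0" --pt "-1 0.008 0 0 0 0 0" --pt "-1 0 0 0 0 0 0"

```text
clock: 21.2
eef_pos: [515.3, 119.6, 287.7]
tool_rot: [3.141, -0.0, 1.366]
force: [0.7, 0.6, -1.3]
width: 7.2
gripper_force: 58.5
```

Call:
jog_arm --pt "-1 0.006 0 0 0 0 0" --pt "-1 0.006 0 0 0 0 0" --pt "-1 0 0 0 0 0 0"

```text
clock: 21.58
eef_pos: [516.5, 125.3, 287.7]
tool_rot: [3.142, -0.0, 1.365]
force: [-0.4, -0.6, -0.9]
width: 7.5
gripper_force: 58.5
```

```bash
python3 - <<'E'
from h import *
I=[]
for n in('scene','side'):
    im=get_image(n)
    u,v=project(im,[512,125,95])[0].astype(int); I.append(cv2.resize(cv2.cvtColor(im['pixels'][v-25:v+25,u-25:u+25],4),(400,400),interpolation=2))
cv2.imwrite('pics/n.png',np.hstack(I))
E
```

```text
(no output)
```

View pics/n.png

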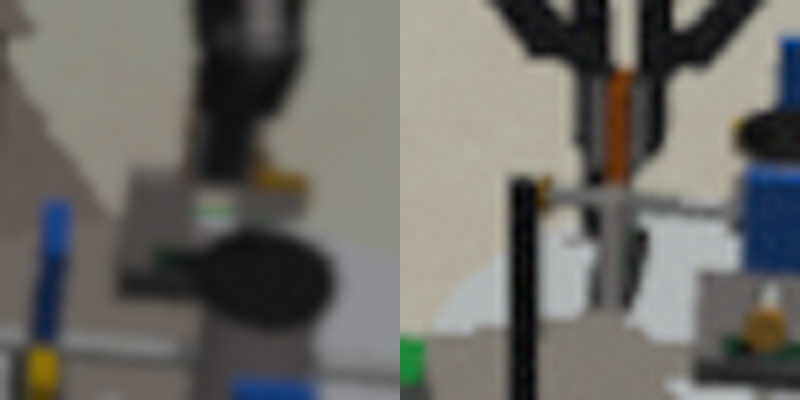

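The carrier's shoulder (283,182) is now over the pin, which runs behind the plate in the slot, and there is no contact force. I slide on gently to feel for the slot's end.

Call:
jog_arm --pt "-1 0.008 0 0 0 0 0" --pt "-1 0.008 0 0 0 0 0" --pt "-1 0 0 0 0 0 0"

```text
clock: 22.05
eef_pos: [518.2, 133.4, 287.7]
tool_rot: [3.141, -0.0, 1.366]
force: [0.9, -0.1, -1.5]
width: 7.5
gripper_force: 58.5
```

Call:
jog_arm --pt "-1 0.003 0 0 0 0 0" --pt "-1 0 0 0 0 0 0"

```text
clock: 22.3
eef_pos: [518.4, 134.3, 287.7]
tool_rot: [3.142, -0.0, 1.365]
force: [-0.1, 0.4, -1.2]
width: 7.2
gripper_force: 58.5
```

Call:
jog_arm --pt "-1 0.003 0 0 0 0 0" --pt "-1 0 0 0 0 0 0"

```text
clock: 22.55
eef_pos: [518.8, 135.8, 287.7]
tool_rot: [3.142, -0.0, 1.365]
force: [0.6, -0.2, -1.6]
width: 7.3
gripper_force: 58.5
```

Call:
jog_arm --pt "-1 0.002 0 0 0 0 0" --pt "-1 0 0 0 0 0 0"

```text
clock: 22.8
eef_pos: [519.0, 136.8, 287.7]
tool_rot: [3.142, -0.0, 1.365]
force: [1.5, 0.3, -1.0]
width: 7.2
gripper_force: 58.5
```

Call:
jog_arm --pt "-1 0.003 0 0 0 0 0" --pt "-1 0 0 0 0 0 0" --pt "-1 0 0 0 0 0 0"

```text
clock: 23.18
eef_pos: [519.3, 138.2, 287.7]
tool_rot: [3.142, 0.0, 1.365]
force: [0.4, -0.3, -1.4]
width: 7.3
gripper_force: 58.5
```

Call:
jog_arm --pt "-1 0 0 0.004 0 0 0" --pt "-1 0 0 0.004 0 0 0" --pt "-1 0 0 0 0 0 0"

```text
clock: 23.55
eef_pos: [519.1, 138.1, 283.4]
tool_rot: [-3.141, 0.0, 1.365]
force: [-0.2, -0.5, -1.9]
width: 7.5
gripper_force: 58.5
```

Call:
jog_arm --pt "-1 0 0 0.003 0 0 0" --pt "-1 0 0 0 0 0 0"

```text
clock: 23.8
eef_pos: [519.2, 138.1, 282.1]
tool_rot: [-3.141, 0.0, 1.365]
force: [-0.9, 0.3, -1.2]
width: 7.0
gripper_force: 58.5
```

Call:
jog_arm --pt "-1 0 0 0.004 0 0 0" --pt "-1 0 0 0 0 0 0" --pt "-1 0 0 0 0 0 0"

```text
clock: 24.18
eef_pos: [519.2, 138.1, 280.1]
tool_rot: [-3.142, -0.0, 1.365]
force: [-0.9, 0.1, -2.2]
width: 7.0
gripper_force: 58.5
```

Call:
jog_arm --pt "-1 0 0 0.003 0 0 0" --pt "-1 0 0 0 0 0 0" --pt "-1 0 0 0 0 0 0"

```text
clock: 24.55
eef_pos: [519.3, 138.2, 278.6]
tool_rot: [-3.142, -0.0, 1.365]
force: [-0.6, 0.3, -2.7]
width: 7.2
gripper_force: 58.5
```

Call:
jog_arm --pt "-1 0 0 0.002 0 0 0" --pt "-1 0 0 0 0 0 0" --pt "-1 0 0 0 0 0 0"

```text
clock: 24.92
eef_pos: [519.3, 138.1, 277.6]
tool_rot: [-3.142, -0.0, 1.365]
force: [0.6, 0.2, -2.0]
width: 7.3
gripper_force: 58.5
```

Call:
jog_arm --pt "-1 0 0 0.002 0 0 0" --pt "-1 0 0 0 0 0 0"

```text
clock: 25.18
eef_pos: [519.3, 138.2, 277.2]
tool_rot: [3.141, -0.0, 1.365]
force: [-2.2, 0.1, 3.6]
width: 7.0
gripper_force: 59.6
```

Call:
jog_arm --pt "-1 0 0 0.002 0 0 0" --pt "-1 0 0 0 0 0 0"

```text
clock: 25.42
eef_pos: [519.4, 138.4, 276.9]
tool_rot: [3.141, -0.001, 1.365]
force: [-2.6, 0.1, 11.4]
width: 7.5
gripper_force: 60.8
```

Call:
jog_arm --pt "-1 0 0 -0.0025 0 0 0" --pt "-1 0 0 0 0 0 0" --pt "-0.5 0 0 0 0 0 0" --pt "-0.2 0 0 0 0 0 0" --pt "-0.1 0 0 0 0 0 0" --pt "-0.1 0 0 0 0 0 0"

```text
clock: 26.18
eef_pos: [519.2, 138.1, 276.8]
tool_rot: [-3.141, 0.0, 1.365]
force: [-0.6, 0.1, -0.3]
width: 37.9
gripper_force: 0.0
```

Call:
jog_arm --pt "-0.1 0 0 -0.02 0 0 0" --pt "-0.1 0 0 -0.06 0 0 0" --pt "-0.1 0 0 -0.1 0 0 0" --pt "-0.1 0 0 -0.1 0 0 0" --pt "-0.1 0 0 0 0 0 0" --pt "-0.1 0 0 0 0 0 0" --pt "-0.1 0 0 0 0 0 0" --pt "-0.1 0 0 0 0 0 0"

```text
clock: 27.18
eef_pos: [519.0, 138.1, 415.8]
tool_rot: [-3.14, 0.001, 1.365]
force: [-0.2, 0.3, 0.2]
width: 38.5
gripper_force: 0.0
```

```bash
python3 - <<'E'
from h import *
I=[]
for n in('scene','side'):
    im=get_image(n);P=cloud(im);z=P[...,2];H,S,V=cv2.split(cv2.cvtColor(im['pixels'],cv2.COLOR_RGB2HSV))
    m=(H>3)&(H<20)&(S>150)&(V>90)&(np.hypot(P[...,0]-519,P[...,1]-137)<40)&(z>100)
    print(n,m.sum(),P[m].mean(0),z[m].max())
    m=(z>40)&(z<145)&(V<70)
    k,l,st,c=cv2.connectedComponentsWithStats(m.astype(np.uint8))
    for i in range(1,k):
        md=np.median(P[l==i],0)
        if st[i,4]>12 and 100<np.hypot(md[0]-582,md[1]-122)<150: print(md.round())
    u,v=project(im,[540,125,95])[0].astype(int); I.append(cv2.resize(cv2.cvtColor(im['pixels'][v-40:v+40,u-40:u+40],4),(400,400),interpolation=2))
cv2.imwrite('pics/z.png',np.hstack(I))
print(read_state()['force'])
E
```

```text
scene 7 [521.63029311 140.39410924 139.46236381] 141.44763329130063
[480.  56.  95.]
[521. 226. 113.]
[653.  16.  98.]
[692. 187.  95.]
side 36 [518.50106053 132.04739759 122.23522709] 139.42680339588844
[515. 223.  95.]
[650.  13.  99.]
[476.  52.  92.]
[-0.12925579  0.18369176  0.23977172]
```

View pics/z.png

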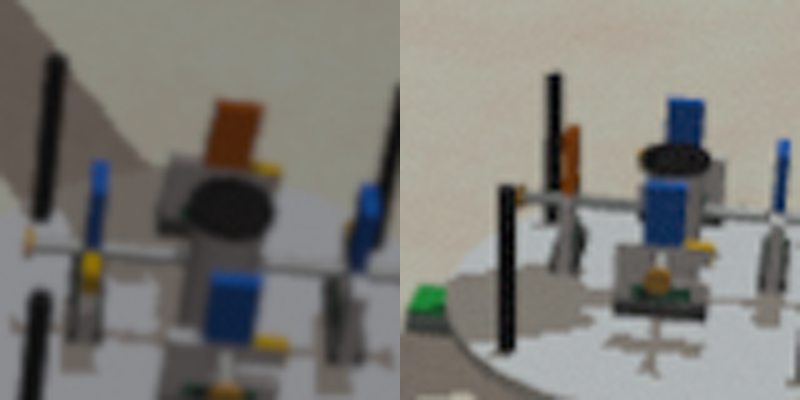

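The orange tab at (235,130) in the left crop and (570,160) in the right is upright, its top at about 139 mm like the blue ones, and the posts have not moved. I hand in.

```bash
python3 -c "
from cell import *
print(finish_job())"
```

```text
the job is handed in; nothing more can be done
None
```

The carousel is at its next stop and the orange-tabbed carrier hangs on the free pin by its notch, released and upright at the last look; I handed the job in at about 27 s, but the hand-in returned no verdict.

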